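Clear the hardware, pull the lamp and show its contacts to the camera

TASK

Put the two thumb knobs and the rubber lamp grip into the parts tray, and only when all three are in it take the halogen lamp up out of its socket, holding it by its ceramic body so that nothing touches the glass. Present the lamp in the air to the inspection camera: its contact foot facing straight into the lens, centred in front of it, with the foot about 10 cm from the lens. Finish while still holding it steady there in the gripper, and leave the spanner, the can and the carton alone.

Things in the scene. Friction and masses are not known exactly. Their poses are not given: they have to be found in the camera images.
- knob_large: large knurled aluminium thumb knob, standing on its flat head with its threaded stud up: head 32 mm diameter (34 over the knurls) and 18 mm high, stud 8 mm diameter and 16 mm long on top; about 40 g. Origin: centre of the underside of the head, z up.
- knob_small: small knurled aluminium thumb knob, same form: head 22 mm diameter (24 over the knurls) and 14 mm high, stud 6 mm diameter and 12 mm long on top; about 18 g. Origin: centre of the underside of the head, z up.
- lamp_grip: green rubber lamp grip: a ribbed upright cup 34 mm in diameter (35 over the ribs), 42 mm high, open at the top, about 35 g; treat as rigid. Origin: centre of its underside, z up.
- tray: steel parts tray fixed to the bench, open at the top: outside 148 mm (its x) by 118 mm (its y) by 32 mm high, walls and floor 4 mm. Origin: centre of its underside, z up. It may stand on the robot's left or right.
- socket: pale ceramic bayonet socket bolted upright to the bench, on whichever side the tray is not: round aluminium flange 68 mm dia, 10 mm high, and an octagonal tower about 44 mm across, rim 50 mm above the bench, 23 mm bore, open slots on its +y and -y sides. Origin: centre of its underside, z up. Fixed.
- lamp: halogen lamp, ~80 g, loose in the socket, already untwisted: pulls straight up. From below: steel contact foot 20 mm dia, 20 mm long, with a 32 mm cross pin along y 8 mm up; plain round ceramic body to grip, 30 mm dia, from 20 mm (rests on the socket rim) to 52 mm; glass 52 to 80 mm. Origin: centre of the foot's underside, 30 mm above the bench in the socket; z from foot to glass.
- lamp_glass: the lamp's amber glass envelope, 18 mm diameter and 28 mm long with a rounded tip, fixed to the lamp: not to be touched by anything. Origin: centre of its lower end (where it leaves the ceramic body), z along the lamp to the tip.
- camera_lens: inspection camera head on a low fixed stand beyond the knobs: 46 mm square grey body, 38 mm dia black lens barrel. Origin: centre of the lens's front face, 105 mm above the bench; z: the optical axis, out of the lens, upwards and roughly back to the robot, 30 deg from vertical. Facing into the lens, the lamp's z points the same way as this z, foot nearest.
- camera_stand: the camera's fixed stand: a dark steel disc 90 mm diameter, 12 mm high, with a short post. Origin: centre of its underside, directly below the lens's front face; it turns about the vertical with the lens, which leans to its -x.
- spanner: bystander: steel spanner 160 mm long lying flat at the left far side. Origin: about mid length, at its underside.
- can: bystander: spray can, 48 mm diameter, 130 mm high, standing at the right far side. Origin: centre of its underside.
- carton: bystander: cardboard lamp carton 60 x 60 x 85 mm, standing at the left far side. Origin: centre of its underside.
Not all that is in view belongs to the job. Of the things that look like the tray, the smaller one is meant.

How it is judged:
By the outcome, as a careful person would: the job done as asked, in the order asked, and still so for the second after the job is handed in, while the arm keeps its last pose, push and grip.
It also fails if it takes over 72 s, if anything falls off the work surface, if the arm or the gripper's body presses on something with over 40 N, if the wrist force passes 120 N, or if a joint passes its speed limit or range.

ROBOT

A 7-joint arm with a two-finger parallel gripper is mounted at the origin on the work surface. World frame = base frame: x ahead of the robot, y to its left, z up, the work surface at z = 0. Lengths are in m, angles in rad, forces in N, time in s.
With the tool pointing down it reaches from about 0.35 to 0.9 m from the base axis. Payload 19.9 kg.
Tool frame: the origin (TCP) lies between the finger pads; the fingertips stand 8 mm ahead of it and the grasp point (between the pads) lies 11 mm behind it (arm.tip_reach is the distance from the TCP to the fingertips, in m); z points along the fingers, y is the line along which they close (so a half turn about z gives the same grasp; the last joint's range is limited). The gripper opens to 94 mm and grips with 3 to 60 N. Pads are 16 mm wide; open, the fingers measure 119 mm over their backs; the gripper's body (75 mm by 177 mm) begins 78 mm behind the grasp point.
Start: joints at [-1.288, 0.417, -0.01, 1.614, 0.005, 1.111, -0.053], TCP at [0.199, 0.593, 0.213] pointing down, gripper open.
Joint ranges: [-2.81, 2.81], [-0.39, 2.02], [-1.27, 1.25], [0.06, 2.57], [-1.19, 4.33], [0.19, 2], [-2.82, 2.82]. Speed limits (rad/s): [1.89, 1.89, 2.39, 2.39, 3.01, 3.01, 3.01].

INTERFACE

Orientations are given as a rotation vector (axis times angle).
In Python, from bench import arm gives the robot as it stands.
- The arm moves only by the shell command python3 -m handwheel 'ROWS' [FORCE]. ROWS is JSON, a list of rows, each an object with "xyz": the shift along the world's x, y, z in units of 50 mm (1.0 is 50 mm), a list of three; "twist": the turn, a rotation vector about the world's x, y, z in degrees, a list of three; "hand": the closure, from 0 (fully open) to 1 (shut). A call has 1 to 10 rows; each row shifts and turns the commanded pose from where the row before left it; what a row does not reach is not made up. A row lasts 1/10 s, in which the tool goes at most 50 mm and 8.59 degrees, less where a joint would pass 70% of its speed; a pose out of reach is approached as far as the arm can. A call is refused whole if a number of a shift passes 1 or a number of a turn 8.59, either way. A call with a gripper value outside its range is refused whole. The fingers move at their own pace and stop on an object; FORCE is the grip in N (left out, the last holds). Time passes only in rows, so rows that do not move let the fingers close. It gives the time, the measured TCP pose, the force, the opening and the grip force at its end, in the units of the state.
- arm.observe(): the state, without advancing time (a new reading comes with each control period).
- arm.grab_frame(name): name is "scene" or "side" or "wrist"; returns the picture (400x640x3 uint8, blue, green, red); there is no depth.
- arm.get_calibration(name): a dict with "camera_matrix" (3x3 intrinsics, pixels), "world_to_cam" (4x4, takes a point from world to camera coordinates); the wrist camera has in their place "tool_from_camera" (4x4, takes a point from camera to tool coordinates, whose origin is the TCP and whose axes are the flange's). Camera axes: x right, y up, looking along -z (the intrinsics and any distortion apply to the point x, -y, -z); pixel columns grow to the right and rows downward; lengths in m; the calibration is good to about 2 mm. A picture is of the moment at which its call begins: read the wrist's pose just before it. get_calibration takes no time and is no camera call.
- arm.finish_job(): hands the job in; it is judged then, once.
Trained networks look in the newest picture that a camera, given by its name, has taken for a name from the list of things; names that differ only in an ending like _2 or _b are one class to them, and where a whole thing is asked for, a point or a joint stands for the part that bears it (a point fixed in the world has none). Each returns a list of dicts, best first, with "conf" (0 to 1); they miss things now and then, are a little off and sometimes report something else, mostly with a low value. They report only what shows in the picture. A call takes as long as a camera call. They do not tell look-alikes from the thing itself.
- arm.search_frame(camera, query): "box" ([left, top, right, bottom] in pixels, round what is visible of it).
- arm.tip_of(camera, query): "position" ([column, row] in pixels: a listed point, or the origin of a listed thing).
The state is a dict: "t": time; "joint_pos": joint angles; "dq": joint speeds; "joint_torque": joint torques, N m; "position": TCP position; "eef_rot": TCP orientation; "ft_force": force on the tool from outside, world axes, zero at the start; "torque": the same for the moment, N m; "opening": finger opening in m; "finger_force": force on a finger pad.
Only numpy, scipy, OpenCV 4.12 (cv2) and the standard library are available. Lean on these libraries where they do the work, as an engineer would, in place of code of your own. Each camera call takes 0.05 s, during which the arm holds its last target. There are 200 camera calls.

## Working session

There is one attempt and no reset: what is moved stays moved. The work goes in short steps, Python scripts to look and compute and a shell command to move; the robot and the scene stay as the last step left them, time stands still between calls to the robot, and variables do not carry over. Pictures are saved under pics/ and viewed, at most 10 in all, crops included, and the job is handed in when it is done.

```bash
mkdir -p pics; ls; python3 - <<'E'
from bench import arm
import cv2,numpy as np
np.set_printoptions(precision=4,suppress=True)
print(arm.observe())
a=arm.grab_frame("scene");b=arm.grab_frame("side")
cv2.imwrite("pics/scene.png",a);cv2.imwrite("pics/side.png",b)
for c in("scene","side","wrist"):
    print(c,arm.get_calibration(c))
for q in "knob_large knob_small lamp_grip tray socket lamp lamp_glass camera_lens camera_stand".split():
    for c in("scene","side"):
        print(q,c,[(np.round(d["position"],1).tolist(),round(d["conf"],2)) for d in arm.tip_of(c,q)])
E
```

```text
pics
{'t': 0.0, 'joint_pos': array([-1.2885,  0.418 , -0.0103,  1.6142,  0.0047,  1.1107, -0.053 ]), 'dq': array([ 0.0008, -0.0009,  0.0009,  0.0005, -0.001 , -0.0001,  0.    ]), 'joint_torque': array([ -0.0003, -85.1249,   0.6389, -42.6012,  -0.0488,   0.0184,
         0.0001]), 'position': array([0.1987, 0.5922, 0.2128]), 'eef_rot': array([-0.5064, -3.1004,  0.002 ]), 'ft_force': array([-0.1314, -0.6022,  0.4295]), 'torque': array([0.0055, 0.0141, 0.0421]), 'finger_force': 0.0, 'opening': 0.09381194298921122}
scene {'camera_matrix': array([[380.9598,   0.    , 310.3223],
       [  0.    , 380.9598, 199.9352],
       [  0.    ,   0.    ,   1.    ]]), 'world_to_cam': array([[ 0.0117,  0.9999,  0.0066, -0.0731],
       [-0.8504,  0.0065,  0.5261,  0.394 ],
       [ 0.526 , -0.0118,  0.8504, -1.5261],
       [ 0.    ,  0.    ,  0.    ,  1.    ]])}
side {'camera_matrix': array([[446.0713,   0.    , 326.219 ],
       [  0.    , 446.0713, 194.0612],
       [  0.    ,   0.    ,   1.    ]]), 'world_to_cam': array([[ 0.774 , -0.6331, -0.009 , -0.3587],
       [ 0.3997,  0.4775,  0.7825, -0.3
[... 603 characters left out ...]
side [([342.8, 227.5], 0.37)]
lamp_grip scene [([255.9, 208.9], 0.68)]
lamp_grip side [([365.8, 249.0], 0.46)]
tray scene [([407.5, 159.5], 0.79), ([384.0, 218.4], 0.67)]
tray side [([281.9, 174.9], 0.81), ([344.9, 160.3], 0.62), ([198.3, 189.7], 0.57)]
socket scene [([293.4, 215.8], 0.7), ([204.1, 207.3], 0.52)]
socket side [([413.7, 298.1], 0.82)]
lamp scene [([199.8, 202.9], 0.67)]
lamp side [([410.8, 291.0], 0.8)]
lamp_glass scene [([195.8, 197.8], 0.6)]
lamp_glass side [([417.1, 277.1], 0.49)]
camera_lens scene [([303.2, 247.8], 0.7)]
camera_lens side [([367.4, 169.0], 0.86), ([291.7, 148.2], 0.55), ([284.1, 176.5], 0.34)]
camera_stand scene []
camera_stand side [([368.0, 196.8], 0.95)]
```

View pics/scene.png

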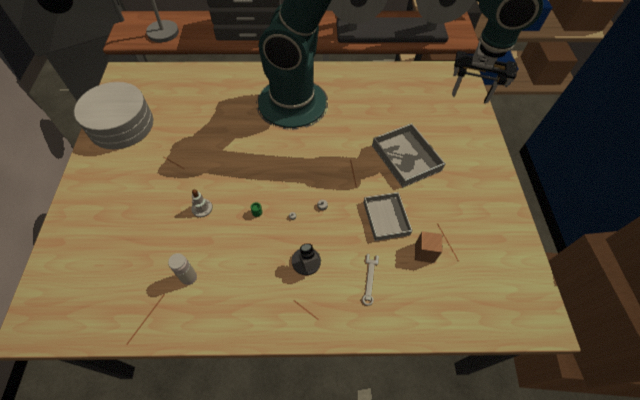

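View pics/side.png

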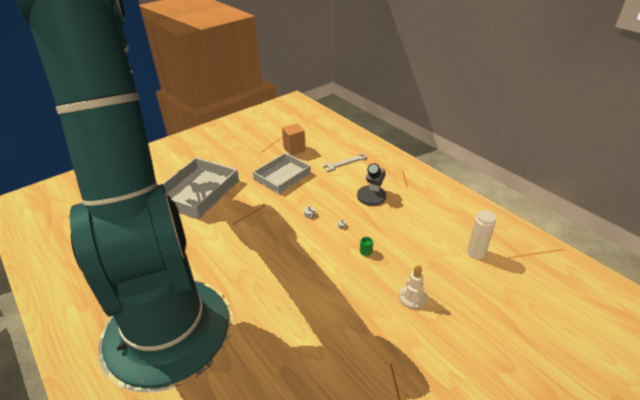

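The scene picture shows the small tray at about (387,217), the larger look-alike at (408,157), the knobs at (322,205) and (292,216), and the grip at (256,210). The socket and lamp are at (201,208) and the inspection camera is at (306,258). The side picture agrees: tray (282,173), knobs (309,212) and (342,224), grip (366,246), socket (413,297), lens (375,170).

```bash
cat > h.py <<'E'
from bench import arm
import numpy as np,cv2
from scipy.spatial.transform import Rotation as R
from scipy.optimize import least_squares
np.set_printoptions(precision=4,suppress=True)
def P(cam,st=None):
    "3x4 projection (pixels) of a camera; wrist uses state st"
    c=arm.get_calibration(cam);K=c["camera_matrix"]
    if cam=="wrist":
        T=np.eye(4);T[:3,:3]=R.from_rotvec(st["eef_rot"]).as_matrix();T[:3,3]=st["position"]
        W=np.linalg.inv(T@c["tool_from_camera"])
    else: W=c["world_to_cam"]
    return K@(np.diag([1,-1,-1,1])@W)[:3]
def proj(p,X): v=p@np.r_[X,1]; return v[:2]/v[2]
def tri(obs):
    "obs: list of (P,pixel) -> point, rms px"
    f=lambda X:np.concatenate([proj(p,X)-u for p,u in obs])
    A=np.vstack([np.outer(u,p[2])-p[:2] for p,u in obs])
    X0=np.linalg.lstsq(A[:,:3],-A[:,3],rcond=None)[0]
    s=least_squares(f,X0); return s.x,np.sqrt(np.mean(s.fun**2))
def onz(p,u,z):
    "point at height z on the ray of pixel u"
    A=np.outer(u,p[2])-p[:2]
    return np.r_[np.linalg.solve(A[:,:2],-A[:,3]-A[:,2]*z),z]
def look(qs,n=0):
    st=arm.observe();img=arm.grab_frame("wrist");p=P("wrist",st);out={}
    for q in qs:
        out[q]=[(np.array(d["position"]),d["conf"]) for d in arm.tip_of("wrist",q)]
    return p,img,out
E
python3 - <<'E'
from h import *
a,b=P("scene"),P("side")
for n,u,v in [("kl",(319.6,205.3),(309,215.3)),("ks",(292.4,215.9),(342.8,227.5)),("grip",(255.9,208.9),(365.8,249)),("tray",(384,218.4),(281.9,174.9)),("sock",(204.1,207.3),(413.7,298.1)),("lamp",(199.8,202.9),(410.8,291)),("glass",(195.8,197.8),(417.1,277.1)),("lens",(303.2,247.8),(367.4,169))]:
    print(n,*tri([(a,np.array(u)),(b,np.array(v))]))
print(R.from_rotvec(arm.observe()["eef_rot"]).as_matrix())
E
```

```text
kl [0.4837 0.1008 0.0014] 0.6130045974568151
ks [ 0.5261  0.0056 -0.0019] 0.6349111242764969
grip [ 0.5067 -0.1115  0.0148] 0.15482070366646383
tray [0.5358 0.3106 0.0044] 0.9442297298031719
sock [ 0.4925 -0.2909 -0.0016] 1.181422623009895
lamp [ 0.4866 -0.2901  0.0266] 0.7885164954272226
glass [ 0.4962 -0.2926  0.0713] 0.365328128049664
lens [0.6782 0.0531 0.1001] 2.7906336283678317
[[-0.948   0.3182  0.    ]
 [ 0.3182  0.948  -0.0001]
 [-0.0001 -0.0001 -1.    ]]
```

```bash
python3 -m handwheel '[{"xyz":[0.6,-0.6,0.1],"twist":[0,0,1.85],"hand":0},{"xyz":[0.6,-0.6,0.1],"twist":[0,0,1.85],"hand":0},{"xyz":[0.6,-0.6,0.1],"twist":[0,0,1.85],"hand":0},{"xyz":[0.6,-0.6,0.1],"twist":[0,0,1.85],"hand":0},{"xyz":[0.6,-0.6,0.1],"twist":[0,0,1.85],"hand":0},{"xyz":[0.6,-0.6,0.1],"twist":[0,0,1.85],"hand":0},{"xyz":[0.6,-0.6,0.1],"twist":[0,0,1.85],"hand":0},{"xyz":[0.6,-0.6,0.1],"twist":[0,0,1.85],"hand":0},{"xyz":[0.6,-0.6,0.1],"twist":[0,0,1.85],"hand":0},{"xyz":[0.6,-0.6,0.1],"twist":[0,0,1.85],"hand":0}]'
python3 - <<'E'
from h import *
st=arm.observe();print(st["joint_pos"],R.from_rotvec(st["eef_rot"]).as_matrix())
p,img,o=look(["tray","knob_large","knob_small","camera_lens"])
cv2.imwrite("pics/w1.png",img)
for q in o:
    for u,c in o[q]: print(q,u,round(c,2),onz(p,u,.105 if q=="camera_lens" else 0))
E
```

```text
t: 2.0
position: [0.4999, 0.2911, 0.2638]
eef_rot: [-0.001, 3.141, 0.0]
ft_force: [-0.0, -0.4, -0.4]
opening: 0.094
finger_force: 0.0
[-0.6908  0.2908  0.1363  1.6782 -0.0422  1.1751  1.0275] [[-1.     -0.0005  0.0003]
 [-0.0005  1.      0.0002]
 [-0.0003  0.0002 -1.    ]]
tray [342.3 201. ] 0.72 [0.5343 0.3172 0.    ]
knob_large [175.9 158.6] 0.64 [0.4796 0.1075 0.    ]
knob_small [104.4 195. ] 0.91 [0.5265 0.0105 0.    ]
knob_small [176.6 160.1] 0.44 [0.4815 0.1082 0.    ]
```

View pics/w1.png

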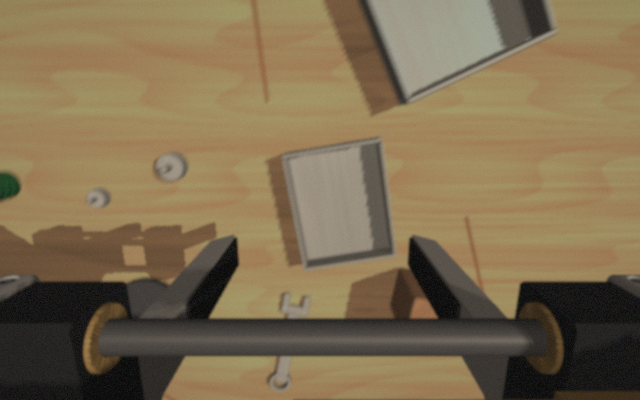

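The wrist picture shows the small tray with rim corners at about (284,156), (380,139), (393,256) and (305,267). The large knob is at (170,167), the small knob at (97,198), and the spanner and carton lie below the tray.

```bash
python3 - <<'E'
from h import *
p=P("wrist",arm.observe())
c=np.array([onz(p,np.array(u,float),.032) for u in [(284,156),(380,139),(393,256),(305,267)]])
print(c,c.mean(0));d=(c[3]+c[2]-c[0]-c[1])/2;print(np.hypot(*d[:2]),np.degrees(np.arctan2(d[1],d[0])))
E
python3 -m handwheel '[{"xyz":[-0.1,-0.8,-0.15],"twist":[0,0,0],"hand":0.2},{"xyz":[-0.1,-0.8,-0.15],"twist":[0,0,0],"hand":0.2},{"xyz":[-0.1,-0.8,-0.15],"twist":[0,0,0],"hand":0.2},{"xyz":[-0.1,-0.8,-0.15],"twist":[0,0,0],"hand":0.2},{"xyz":[0,-0.8,-0.15],"twist":[0,0,0],"hand":0.2},{"xyz":[0,0,0],"twist":[0,0,0],"hand":0.2}]'
python3 - <<'E'
from h import *
p,img,o=look(["knob_large","knob_small","lamp_grip"])
cv2.imwrite("pics/w2.png",img)
for q in o:
    for u,c in o[q]: print(q,u,round(c,2),onz(p,u,0))
E
```

```text
[[0.4711 0.2486 0.032 ]
 [0.4518 0.3592 0.032 ]
 [0.5956 0.3812 0.032 ]
 [0.6104 0.2711 0.032 ]] [0.5322 0.315  0.032 ]
0.1433302772130516 8.93178981883234
t: 2.85
position: [0.478, 0.0889, 0.2254]
eef_rot: [-0.008, -3.141, 0.001]
ft_force: [-0.5, 1.2, -0.3]
opening: 0.0749
finger_force: 0.0
knob_small [256.6 222. ] 0.77 [0.5284 0.0098 0.    ]
lamp_grip [157.1 209.4] 0.75 [ 0.5122 -0.1076  0.    ]
```

View pics/w2.png

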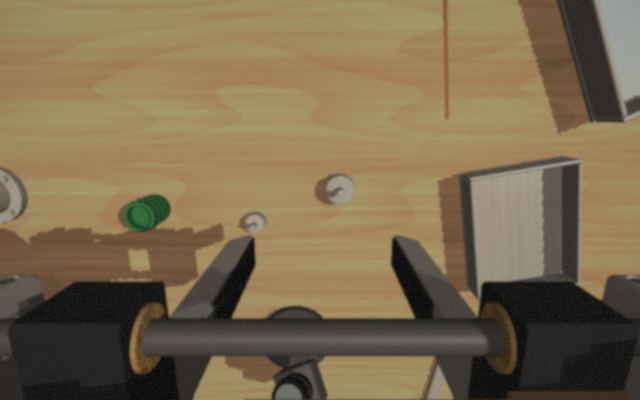

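The wrist picture shows the large knob at (339,190), the small knob at (255,223) and the grip at (150,212). The socket flange is at the left edge and the lens is between the fingers at (293,385).

```bash
python3 - <<'E'
from h import *
st=arm.observe();p=P("wrist",st)
print(onz(p,np.array([339,190.]),.014),onz(p,np.array([255,224.]),.010), onz(p,np.array([142,215.]),.042))
img=arm.grab_frame("wrist")
for q in ["knob_large","knob_small","lamp_grip"]:
    for d in arm.search_frame("wrist",q): print(q,d)
    for d in arm.tip_of("wrist",q): print(q,d, onz(p,np.array(d["position"]),0))
st1=dict(position=np.array([.4999,.2911,.2638]),eef_rot=np.array([-.001,3.141,0]))
p1=P("wrist",st1)
print(tri([(p1,np.array([171.,167.])),(p,np.array([339,190.]))]),tri([(p1,np.array([97.,198.])),(p,np.array([255,223.]))]))
E
```

```text
[0.4876 0.1134 0.014 ] [0.5293 0.0156 0.01  ] [ 0.5093 -0.0982  0.042 ]
knob_large {'box': [320.8, 173.2, 349.3, 203.9], 'conf': 0.85}
knob_large {'position': [332.5, 182.9], 'conf': 0.97} [0.4821 0.1063 0.    ]
knob_large {'position': [251.8, 221.0], 'conf': 0.75} [0.5287 0.0099 0.    ]
knob_small {'box': [239.7, 211.1, 261.3, 232.5], 'conf': 0.69}
knob_small {'position': [252.2, 217.0], 'conf': 0.53} [0.5237 0.0106 0.    ]
lamp_grip {'box': [116.7, 192.2, 164.6, 227.3], 'conf': 0.6}
lamp_grip {'position': [151.7, 206.5], 'conf': 0.59} [ 0.5109 -0.108   0.    ]
(array([0.4855, 0.1126, 0.0279]), np.float64(0.5135910841638809)) (array([0.5232, 0.0191, 0.0279]), np.float64(0.4623734602965968))
```

```bash
python3 -c "
from h import *
print(arm.observe()['position'])"
python3 -m handwheel '[{"xyz":[0.05,0.25,-0.6],"twist":[0,0,0],"hand":0.3},{"xyz":[0,0.25,-0.6],"twist":[0,0,0],"hand":0.3},{"xyz":[0,0,-0.6],"twist":[0,0,0],"hand":0.3},{"xyz":[0,0,-0.4],"twist":[0,0,0],"hand":0.3},{"xyz":[0,0,0],"twist":[0,0,0],"hand":0.3},{"xyz":[0,0,0],"twist":[0,0,0],"hand":0.3}]'
cat > lk.py <<'E'
import sys
from h import *
st=arm.observe();print(st["position"]);p=P("wrist",st);img=arm.grab_frame("wrist")
for a in sys.argv[1:]:
    q,z=a.split(":")
    for d in arm.search_frame("wrist",q):
        b=np.array(d["box"]);print(q,round(d["conf"],2),b,onz(p,(b[:2]+b[2:])/2,float(z)))
    for d in arm.tip_of("wrist",q): print("  tip",round(d["conf"],2),d["position"],onz(p,np.array(d["position"]),0))
E
python3 lk.py knob_large:.014 knob_small:.01
```

```text
[0.4788 0.0929 0.2259]
t: 4.0
position: [0.4815, 0.1175, 0.1164]
eef_rot: [-0.001, -3.141, 0.0]
ft_force: [0.4, -0.9, 0.4]
opening: 0.066
finger_force: 0.0
[0.4815 0.1175 0.1164]
knob_large 0.85 [287.5 188.1 334.9 234.1] [0.485  0.1086 0.014 ]
  tip 0.86 [310.6, 205.1] [0.4835 0.1077 0.    ]
knob_small 0.87 [182.3 241.3 211.5 272.2] [0.5269 0.0095 0.01  ]
  tip 0.85 [201.3, 254.2] [0.5287 0.0097 0.    ]
```

```bash
python3 -m handwheel '[{"xyz":[0.05,-0.2,-0.5],"twist":[0,0,0],"hand":0.35},{"xyz":[0,0,-0.6],"twist":[0,0,0],"hand":0.35},{"xyz":[0,0,-0.6],"twist":[0,0,0],"hand":0.35},{"xyz":[0,0,-0.38],"twist":[0,0,0],"hand":0.35},{"xyz":[0,0,0],"twist":[0,0,0],"hand":0.35},{"xyz":[0,0,0],"twist":[0,0,0],"hand":1},{"xyz":[0,0,0],"twist":[0,0,0],"hand":1},{"xyz":[0,0,0],"twist":[0,0,0],"hand":1},{"xyz":[0,0,0],"twist":[0,0,0],"hand":1},{"xyz":[0,0,0],"twist":[0,0,0],"hand":1}]' 20
```

```text
t: 5.25
position: [0.4843, 0.1077, 0.0126]
eef_rot: [0.001, 3.14, 0.001]
ft_force: [-1.7, -0.0, 9.1]
opening: 0.0313
finger_force: 20.0
```

```bash
python3 -m handwheel '[{"xyz":[0,0,0.6],"twist":[0,0,0],"hand":1},{"xyz":[0,0,0.8],"twist":[0,0,0],"hand":1},{"xyz":[0,0.7,0.1],"twist":[0,0,0],"hand":1},{"xyz":[0.07,0.9,0],"twist":[0,0,0],"hand":1},{"xyz":[0.07,0.9,0],"twist":[0,0,0],"hand":1},{"xyz":[0,0.9,0],"twist":[0,0,0],"hand":1},{"xyz":[0,0.6,0],"twist":[0,0,0],"hand":1},{"xyz":[0,0,0],"twist":[0,0,0],"hand":1},{"xyz":[0,0,0],"twist":[0,0,0],"hand":1}]'
python3 -m handwheel '[{"xyz":[0,0,-0.5],"twist":[0,0,0],"hand":1},{"xyz":[0,0,-0.5],"twist":[0,0,0],"hand":1},{"xyz":[0,0,-0.37],"twist":[0,0,0],"hand":1},{"xyz":[0,0,0],"twist":[0,0,0],"hand":1},{"xyz":[0,0,0],"twist":[0,0,0],"hand":0.4},{"xyz":[0,0,0],"twist":[0,0,0],"hand":0.4},{"xyz":[0,0,0.4],"twist":[0,0,0],"hand":0.4},{"xyz":[0,0,0.6],"twist":[0,0,0],"hand":0.4},{"xyz":[0,0,0.6],"twist":[0,0,0],"hand":0.4}]'
```

```text
t: 6.15
position: [0.4906, 0.3075, 0.0868]
eef_rot: [-0.0, -3.142, 0.001]
ft_force: [0.8, -0.2, 0.2]
opening: 0.0316
finger_force: 20.0
t: 7.05
position: [0.491, 0.3073, 0.1004]
eef_rot: [0.002, 3.141, 0.0]
ft_force: [1.0, 0.9, -0.3]
opening: 0.0558
finger_force: 0.0
```

```bash
python3 lk.py knob_large:.018 tray:.016; python3 -m handwheel '[{"xyz":[0,-0.5,0],"twist":[0,0,0],"hand":0.4},{"xyz":[0.12,-0.9,0],"twist":[0,0,0],"hand":0.4},{"xyz":[0.15,-0.9,0],"twist":[0,0,0],"hand":0.4},{"xyz":[0.15,-0.9,0],"twist":[0,0,0],"hand":0.4},{"xyz":[0.15,-0.9,0],"twist":[0,0,0],"hand":0.4},{"xyz":[0.15,-0.9,0],"twist":[0,0,0],"hand":0.4},{"xyz":[0,-0.7,0],"twist":[0,0,0],"hand":0.4},{"xyz":[0,-0.25,0],"twist":[0,0,0],"hand":0.4},{"xyz":[0,0,0],"twist":[0,0,0],"hand":0.4},{"xyz":[0,0,0],"twist":[0,0,0],"hand":0.4}]'
python3 lk.py knob_small:.011
```

```text
[0.491  0.3073 0.1004]
knob_large 0.9 [298.5 189.6 343.2 238.1] [0.4912 0.3064 0.018 ]
  tip 0.75 [321.3, 208.6] [0.4918 0.3067 0.    ]
tray 0.83 [383.2   2.  639.7 109.5] [0.3788 0.4379 0.016 ]
tray 0.69 [235.  158.6 408.5 366.5] [0.5321 0.3071 0.016 ]
  tip 0.81 [331.6, 256.2] [0.5334 0.3153 0.    ]
t: 8.3
position: [0.5266, 0.0111, 0.098]
eef_rot: [-0.0, -3.141, -0.0]
ft_force: [-0.3, 0.9, 0.4]
opening: 0.0564
finger_force: 0.0
[0.5266 0.0111 0.098 ]
knob_small 0.93 [303.8 194.  332.1 226.2] [0.525 0.008 0.011]
  tip 0.8 [321.6, 210.0] [0.5279 0.0108 0.    ]
```

```bash
python3 -m handwheel '[{"xyz":[0,-0.03,-0.5],"twist":[0,0,0],"hand":0.5},{"xyz":[0,0,-0.6],"twist":[0,0,0],"hand":0.5},{"xyz":[0,0,-0.45],"twist":[0,0,0],"hand":0.5},{"xyz":[0,0,-0.19],"twist":[0,0,0],"hand":0.5},{"xyz":[0,0,0],"twist":[0,0,0],"hand":0.5},{"xyz":[0,0,0],"twist":[0,0,0],"hand":1},{"xyz":[0,0,0],"twist":[0,0,0],"hand":1},{"xyz":[0,0,0],"twist":[0,0,0],"hand":1},{"xyz":[0,0,0],"twist":[0,0,0],"hand":1},{"xyz":[0,0,0],"twist":[0,0,0],"hand":1}]' 20
```

```text
t: 9.45
position: [0.5273, 0.0086, 0.0121]
eef_rot: [0.001, 3.14, 0.0]
ft_force: [-1.1, -0.1, 7.7]
opening: 0.0208
finger_force: 20.0
```

```bash
python3 -m handwheel '[{"xyz":[0,0,0.6],"twist":[0,0,0],"hand":1},{"xyz":[0,0,0.8],"twist":[0,0,0],"hand":1},{"xyz":[0,0.7,0.1],"twist":[0,0,0],"hand":1},{"xyz":[0.1,0.9,0],"twist":[0,0,0],"hand":1},{"xyz":[0,0.9,0],"twist":[0,0,0],"hand":1},{"xyz":[0,0.9,0],"twist":[0,0,0],"hand":1},{"xyz":[0,0.9,0],"twist":[0,0,0],"hand":1},{"xyz":[0,0.9,0],"twist":[0,0,0],"hand":1},{"xyz":[0,0.9,0],"twist":[0,0,0],"hand":1},{"xyz":[0,0,0],"twist":[0,0,0],"hand":1}]'
python3 -m handwheel '[{"xyz":[0,0,-0.5],"twist":[0,0,0],"hand":1},{"xyz":[0,0,-0.5],"twist":[0,0,0],"hand":1},{"xyz":[0,0,-0.36],"twist":[0,0,0],"hand":1},{"xyz":[0,0,0],"twist":[0,0,0],"hand":1},{"xyz":[0,0,0],"twist":[0,0,0],"hand":0.5},{"xyz":[0,0,0],"twist":[0,0,0],"hand":0.5},{"xyz":[0,0,0.4],"twist":[0,0,0],"hand":0.4},{"xyz":[0,0,0.7],"twist":[0,0,0],"hand":0.3},{"xyz":[0,0,0.7],"twist":[0,0,0],"hand":0.3},{"xyz":[0,0,0],"twist":[0,0,0],"hand":0.3}]'
python3 lk.py knob_small:.018
```

```text
t: 10.45
position: [0.5301, 0.3204, 0.0863]
eef_rot: [0.01, -3.141, -0.004]
ft_force: [-1.5, -0.9, -0.1]
opening: 0.0213
finger_force: 20.0
t: 11.45
position: [0.5343, 0.3148, 0.1142]
eef_rot: [0.002, 3.135, 0.007]
ft_force: [0.6, 0.6, -0.2]
opening: 0.0646
finger_force: 0.0
[0.5343 0.3148 0.1142]
knob_small 0.6 [303.7 186.7 334.1 218.7] [0.5297 0.3128 0.018 ]
  tip 0.8 [320.6, 199.2] [0.5313 0.3141 0.    ]
```

```bash
python3 -m handwheel '[{"xyz":[0,-0.6,0],"twist":[0,0,0],"hand":0.3},{"xyz":[-0.1,-0.9,0],"twist":[0,0,0],"hand":0.3},{"xyz":[-0.1,-0.9,0],"twist":[0,0,0],"hand":0.3},{"xyz":[-0.1,-0.9,0],"twist":[0,0,0],"hand":0.3},{"xyz":[-0.1,-0.9,0],"twist":[0,0,0],"hand":0.3},{"xyz":[-0.05,-0.9,0],"twist":[0,0,0],"hand":0.3},{"xyz":[0,-0.9,0],"twist":[0,0,0],"hand":0.3},{"xyz":[0,-0.9,0],"twist":[0,0,0],"hand":0.3},{"xyz":[0,-0.9,0],"twist":[0,0,0],"hand":0.3},{"xyz":[0,-0.66,0],"twist":[0,0,0],"hand":0.3}]'
python3 -m handwheel '[{"xyz":[0,0,0],"twist":[0,0,0],"hand":0.3},{"xyz":[0,0,0],"twist":[0,0,0],"hand":0.3},{"xyz":[0,0,0],"twist":[0,0,0],"hand":0.3}]'
python3 lk.py lamp_grip:.021 
```

```text
t: 12.6
position: [0.5084, -0.1124, 0.1078]
eef_rot: [-0.004, -3.14, 0.001]
ft_force: [1.3, 1.0, 0.3]
opening: 0.0655
finger_force: 0.0
t: 12.9
position: [0.5092, -0.1082, 0.108]
eef_rot: [0.001, -3.141, -0.001]
ft_force: [0.6, -0.0, -0.2]
opening: 0.0661
finger_force: 0.0
[ 0.5092 -0.1082  0.108 ]
lamp_grip 0.81 [300.3 187.8 344.7 240.5] [ 0.5108 -0.1078  0.021 ]
  tip 0.91 [322.7, 207.5] [ 0.511  -0.1076  0.    ]
```

```bash
python3 -m handwheel '[{"xyz":[0.03,0,-0.5],"twist":[0,0,0],"hand":0.35},{"xyz":[0,0,-0.6],"twist":[0,0,0],"hand":0.35},{"xyz":[0,0,-0.5],"twist":[0,0,0],"hand":0.35},{"xyz":[0,0,-0.2],"twist":[0,0,0],"hand":0.35},{"xyz":[0,0,0],"twist":[0,0,0],"hand":0.35},{"xyz":[0,0,0],"twist":[0,0,0],"hand":1},{"xyz":[0,0,0],"twist":[0,0,0],"hand":1},{"xyz":[0,0,0],"twist":[0,0,0],"hand":1},{"xyz":[0,0,0],"twist":[0,0,0],"hand":1},{"xyz":[0,0,0],"twist":[0,0,0],"hand":1}]' 15
```

```text
t: 14.05
position: [0.5113, -0.1095, 0.0191]
eef_rot: [0.001, 3.141, -0.0]
ft_force: [-1.6, 0.7, 8.4]
opening: 0.0334
finger_force: 15.0
```

```bash
python3 -m handwheel '[{"xyz":[0,0,0.7],"twist":[0,0,0],"hand":1},{"xyz":[0,0.3,0.8],"twist":[0,0,0],"hand":1},{"xyz":[0,0.85,0.2],"twist":[0,0,0],"hand":1},{"xyz":[0,0.9,0],"twist":[0,0,0],"hand":1},{"xyz":[0.1,0.9,0],"twist":[0,0,0],"hand":1},{"xyz":[0.2,0.9,0],"twist":[0,0,0],"hand":1},{"xyz":[0.2,0.9,0],"twist":[0,0,0],"hand":1},{"xyz":[0.2,0.9,0],"twist":[0,0,0],"hand":1},{"xyz":[0.2,0.9,0],"twist":[0,0,0],"hand":1},{"xyz":[0.2,0.9,0],"twist":[0,0,0],"hand":1}]'
python3 -m handwheel '[{"xyz":[0.14,0.8,0],"twist":[0,0,0],"hand":1},{"xyz":[0,0.36,0],"twist":[0,0,0],"hand":1},{"xyz":[0,0,0],"twist":[0,0,0],"hand":1},{"xyz":[0,0,0],"twist":[0,0,0],"hand":1}]'
```

```text
t: 15.05
position: [0.5659, 0.2649, 0.1037]
eef_rot: [0.001, 3.141, 0.0]
ft_force: [0.4, -0.4, 0.1]
opening: 0.0333
finger_force: 15.0
t: 15.45
position: [0.5728, 0.32, 0.1033]
eef_rot: [-0.002, -3.141, 0.001]
ft_force: [0.3, 0.6, -0.3]
opening: 0.0335
finger_force: 15.0
```

```bash
python3 - <<'E'
from h import *
arm.grab_frame("scene")
for d in arm.search_frame("scene","carton"): print(d,[onz(P("scene"),np.array(u,float),z) for u,z in [((d["box"][0],d["box"][1]),.085),((d["box"][2],d["box"][3]),0)]])
for d in arm.tip_of("scene","carton"): print(onz(P("scene"),np.array(d["position"]),0))
E
```

```text
{'box': [416.3, 228.2, 439.9, 262.7], 'conf': 0.63} [array([0.6177, 0.3806, 0.085 ]), array([0.6929, 0.462 , 0.    ])]
[0.6496 0.4214 0.    ]
```

```bash
python3 -m handwheel '[{"xyz":[-0.08,0,-0.5],"twist":[0,0,0],"hand":1},{"xyz":[0,0,-0.5],"twist":[0,0,0],"hand":1},{"xyz":[0,0,-0.4],"twist":[0,0,0],"hand":1},{"xyz":[0,0,-0.15],"twist":[0,0,0],"hand":1},{"xyz":[0,0,0],"twist":[0,0,0],"hand":1},{"xyz":[0,0,0],"twist":[0,0,0],"hand":0.4},{"xyz":[0,0,0],"twist":[0,0,0],"hand":0.4},{"xyz":[0,0,0.4],"twist":[0,0,0],"hand":0.4},{"xyz":[0,0,0.8],"twist":[0,0,0],"hand":0.4},{"xyz":[0,0,0.8],"twist":[0,0,0],"hand":0.4}]'
python3 -m handwheel '[{"xyz":[0,-0.4,0.5],"twist":[0,0,0],"hand":0.3},{"xyz":[0,-0.6,0.5],"twist":[0,0,0],"hand":0.3},{"xyz":[-0.1,-0.8,0.3],"twist":[0,0,0],"hand":0.3},{"xyz":[-0.2,-0.8,0.3],"twist":[0,0,0],"hand":0.3},{"xyz":[0,0,0],"twist":[0,0,0],"hand":0.3},{"xyz":[0,0,0],"twist":[0,0,0],"hand":0.3}]'
python3 - <<'E'
from h import *
arm.observe();cv2.imwrite("pics/w3.png",arm.grab_frame("wrist"))
E
```

```text
t: 16.6
position: [0.5687, 0.3209, 0.1277]
eef_rot: [0.001, 3.142, -0.0]
ft_force: [-0.8, 0.5, 0.1]
opening: 0.0565
finger_force: 0.0
t: 17.2
position: [0.5542, 0.1905, 0.2074]
eef_rot: [0.004, 3.14, 0.002]
ft_force: [0.1, 0.6, -0.7]
opening: 0.0659
finger_force: 0.0
```

View pics/w3.png

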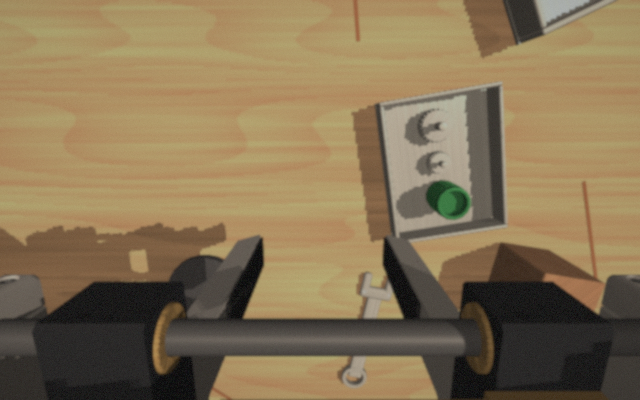

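The picture shows both knobs at (433,127) and (437,163) and the grip at (450,200), all standing inside the tray. The carton and spanner are undisturbed. Next is the inspection camera.

```bash
python3 -m handwheel '[{"xyz":[0.2,-0.6,0.4],"twist":[0,0,0],"hand":0},{"xyz":[0.2,-0.7,0.5],"twist":[0,0,0],"hand":0},{"xyz":[0.2,-0.7,0.5],"twist":[0,0,0],"hand":0},{"xyz":[0.2,-0.7,0.4],"twist":[0,0,0],"hand":0},{"xyz":[0.1,0,0],"twist":[0,0,0],"hand":0},{"xyz":[0,0,0],"twist":[0,0,0],"hand":0},{"xyz":[0,0,0],"twist":[0,0,0],"hand":0},{"xyz":[0,0,0],"twist":[0,0,0],"hand":0}]'
cat > lens.py <<'E'
import sys
from h import *
import json
st=arm.observe();p=P("wrist",st);img=arm.grab_frame("wrist")
cv2.imwrite(f"pics/{sys.argv[1]}.png",cv2.resize(img[140:400,200:480],None,fx=2.2,fy=2.2,interpolation=cv2.INTER_CUBIC))
r=[p.tolist()]
for q,z in (("camera_lens",.105),("camera_stand",0)):
    for d in arm.tip_of("wrist",q): print(q,round(d["conf"],2),d["position"],onz(p,np.array(d["position"]),z)); r.append([q,d["position"]])
    for d in arm.search_frame("wrist",q): print("   box",round(d["conf"],2),d["box"])
print(st["position"]);json.dump(r,open(f"{sys.argv[1]}.json","w"))
E
python3 lens.py l1
```

```text
t: 18.05
position: [0.5983, 0.0577, 0.2951]
eef_rot: [0.002, -3.14, 0.0]
ft_force: [0.3, 0.1, -0.1]
opening: 0.0939
finger_force: 0.0
camera_lens 0.95 [318.1, 260.5] [0.6833 0.0532 0.105 ]
   box 0.96 [300.0, 239.2, 352.9, 288.2]
camera_stand 0.56 [318.3, 233.5] [0.6874 0.0522 0.    ]
   box 0.88 [288.3, 204.1, 350.2, 288.6]
[0.5983 0.0577 0.2951]
```

View pics/l1.png

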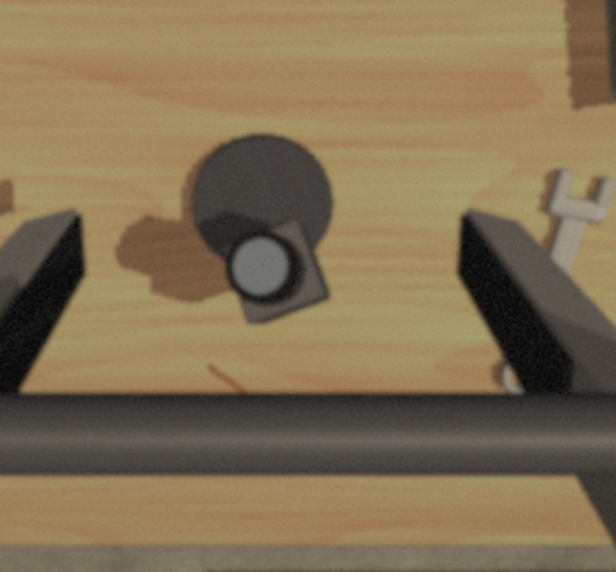

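The crop shows the lens face centre at full-frame (318,261), the stand disc centred near (319,231), and the far edge of the camera body from (313,287) to (349,275). That makes the stand yaw about 18°. I take one more view.

```bash
python3 -m handwheel '[{"xyz":[0.4,-0.6,-0.3],"twist":[0,0,0],"hand":0},{"xyz":[0.4,-0.6,-0.3],"twist":[0,0,0],"hand":0},{"xyz":[0,0,0],"twist":[0,0,0],"hand":0},{"xyz":[0,0,0],"twist":[0,0,0],"hand":0},{"xyz":[0,0,0],"twist":[0,0,0],"hand":0}]'
python3 lens.py l2
```

```text
t: 18.8
position: [0.6388, -0.003, 0.2662]
eef_rot: [-0.0, 3.141, 0.001]
ft_force: [-0.7, -0.2, 0.5]
opening: 0.0941
finger_force: 0.0
camera_lens 0.67 [377.1, 234.4] [0.683  0.0529 0.105 ]
   box 0.94 [351.0, 214.0, 407.9, 265.3]
camera_stand 0.85 [365.7, 207.0] [0.6819 0.054  0.    ]
   box 0.79 [331.9, 177.0, 405.6, 265.7]
[ 0.6388 -0.003   0.2662]
```

View pics/l2.png

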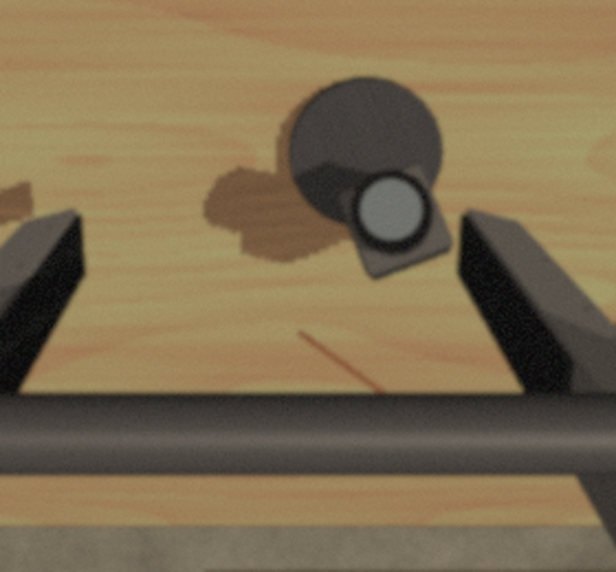

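The second crop shows the lens face at full-frame (378,235) and the body's far edge from (371,266) to (405,250).

```bash
python3 - <<'E'
from h import *
import json
p1,p2=[np.array(json.load(open(f"l{i}.json"))[0]) for i in(1,2)]
f=lambda u:np.array(u)/2.2+[200,140]-.25
pts={"lens":((260,266),(393,210)),"farL":((248,323),(376,278)),"farR":((328,297),(452,243)),"nearR":((300,221),(425,166)),"disc":((262,204),(366,151))}
X={}
for k,(a,b) in pts.items():
    X[k],e=tri([(p1,f(a)),(p2,f(b))]);print(k,X[k],e)
for u,p in((260,266),p1),((393,210),p2): print("lens@.105",onz(p,f(u),.105))
for u,p in((262,204),p1),((366,151),p2): print("disc@.012",onz(p,f(u),.012))
d=X["farR"]-X["farL"];print(np.linalg.norm(d),np.degrees(np.arctan2(-d[0],d[1])))
for p,a,b in (p1,*[pts[k][0] for k in("farL","farR")]),(p2,*[pts[k][1] for k in("farL","farR")]):
    d=onz(p,f(b),.09)-onz(p,f(a),.09);print(np.hypot(*d[:2]),"yaw",np.degrees(np.arctan2(-d[0],d[1])))
for p,a,b in (p1,*[pts[k][0] for k in("nearR","farR")]),(p2,*[pts[k][1] for k in("nearR","farR")]):
    d=onz(p,f(b),.09)-onz(p,f(a),.067);print("side",d[:2],"yaw",np.degrees(np.arctan2(d[1],d[0])))
E
```

```text
lens [0.6819 0.0533 0.1098] 0.27451359941328474
farL [0.7168 0.0471 0.105 ] 0.7508319641698764
farR [0.7122 0.0898 0.078 ] 0.798023836213938
nearR [0.672  0.0749 0.0712] 0.3383509433388765
disc [0.6802 0.0528 0.015 ] 0.29531702761052386
lens@.105 [0.6835 0.053  0.105 ]
lens@.105 [0.6839 0.0542 0.105 ]
disc@.012 [0.6818 0.0531 0.012 ]
disc@.012 [0.6806 0.053  0.012 ]
0.05074426429399146 6.1458269777404295
0.04583959273136673 yaw 19.66313919683744
0.04088938500075726 yaw 26.85842469223069
side [0.0349 0.0146] yaw 22.682209488192303
side [0.0325 0.0103] yaw 17.592138601725438
```

```bash
python3 - <<'E'
from h import *
import json
P2=[np.array(json.load(open(f"l{i}.json"))[0]) for i in(1,2)]
f=lambda u:np.array(u)/2.2+[200,140]-.25
pts={"lens":((260,266),(393,210)),"farL":((248,323),(376,278)),"farR":((328,297),(452,243)),"nearR":((300,221),(425,166))}
def model(v):
    ps,s=v[3],v[4];c,sn=np.cos(ps),np.sin(ps)
    z=np.array([-.5*c,-.5*sn,.75**.5]);e1=np.array([-sn,c,0]);e2=np.cross(e1,z)*-1
    e2=e2*np.sign(e2[2]);B=v[:3]-s*z
    return {"lens":v[:3],"farL":B-.023*e1+.023*e2,"farR":B+.023*e1+.023*e2,"nearR":B+.023*e1-.023*e2}
def res(v):
    m=model(v);return np.concatenate([proj(P2[i],m[k])-f(pts[k][i]) for k in pts for i in(0,1)]+[[(v[2]-.105)/.001]])
s=least_squares(res,[.683,.053,.105,.35,.02],loss="soft_l1")
print(s.x,np.degrees(s.x[3]),s.fun)
E
```

```text
[0.6832 0.0539 0.105  0.3705 0.041 ] 21.22719875444015 [ 0.7905 -0.2724 -0.2887 -0.6981  0.9551  0.8427 -3.6513  0.3266 -0.1342
  0.2048  1.117   2.2805  0.3162 -0.6842 -2.0055 -0.7977 -0.0108]
```

```bash
python3 -m handwheel '[{"xyz":[-0.4,-0.7,-0.1],"twist":[0,0,0],"hand":0},{"xyz":[-0.4,-0.8,-0.1],"twist":[0,0,0],"hand":0},{"xyz":[-0.4,-0.8,-0.1],"twist":[0,0,0],"hand":0},{"xyz":[-0.4,-0.8,-0.1],"twist":[0,0,0],"hand":0},{"xyz":[-0.4,-0.8,-0.1],"twist":[0,0,0],"hand":0},{"xyz":[-0.4,-0.8,-0.1],"twist":[0,0,0],"hand":0},{"xyz":[-0.4,-0.8,-0.1],"twist":[0,0,0],"hand":0},{"xyz":[-0.3,-0.25,-0.1],"twist":[0,0,0],"hand":0},{"xyz":[0,0,0],"twist":[0,0,0],"hand":0},{"xyz":[0,0,0],"twist":[0,0,0],"hand":0}]'
cat > lamp.py <<'E'
import sys
from h import *
st=arm.observe();p=P("wrist",st);img=arm.grab_frame("wrist");print(st["position"],st["joint_pos"])
for q,z in (("lamp",.03),("lamp_glass",.082),("socket",0)):
    for d in arm.tip_of("wrist",q): print(q,round(d["conf"],2),d["position"],onz(p,np.array(d["position"]),z))
    for d in arm.search_frame("wrist",q): print("   box",round(d["conf"],2),d["box"])
cv2.imwrite(f"pics/{sys.argv[1]}.png",cv2.resize(img[60:320,180:460],None,fx=2.2,fy=2.2,interpolation=cv2.INTER_CUBIC))
E
python3 lamp.py m1
```

```text
t: 20.05
position: [0.4842, -0.291, 0.2262]
eef_rot: [0.001, 3.141, 0.0]
ft_force: [0.5, 0.5, 0.5]
opening: 0.0939
finger_force: 0.0
[ 0.4842 -0.291   0.2262] [ 0.1046  0.3207  0.4732  1.7659 -0.163   1.0933  2.2023]
lamp 0.9 [323.9, 188.7] [ 0.4884 -0.2891  0.03  ]
   box 0.8 [307.1, 184.3, 339.2, 220.0]
lamp_glass 0.57 [324.4, 203.3] [ 0.4916 -0.2889  0.082 ]
   box 0.76 [312.8, 194.3, 330.8, 222.3]
socket 0.67 [321.9, 187.7] [ 0.4934 -0.2914  0.    ]
   box 0.93 [296.0, 159.0, 351.8, 209.7]
```

View pics/m1.png

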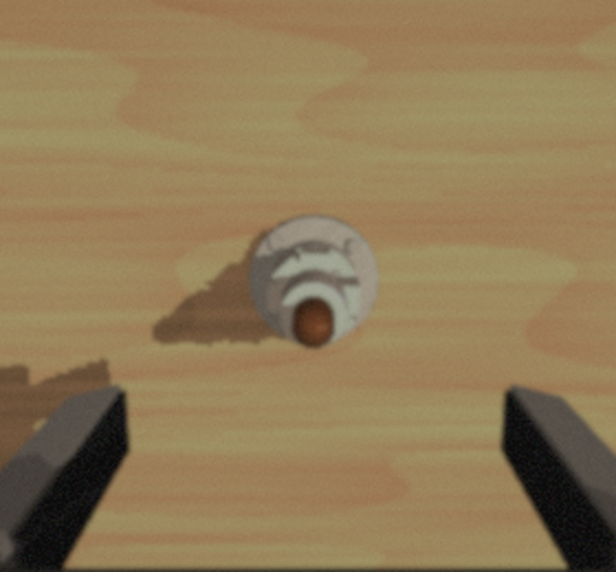

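The crop shows the lamp standing upright in the socket, with the glass at full-frame (323,206) and the flange centre at (323,187). The finger gap straddles the lamp.

```bash
python3 - <<'E'
from h import *
p=P("wrist",arm.observe())
print(onz(p,np.array([322.7,206.4]),.104),onz(p,np.array([322.7,187.3]),.010))
E
python3 -m handwheel '[{"xyz":[0.1,0.0,-0.5],"twist":[0,0,0],"hand":0},{"xyz":[0,0,-0.5],"twist":[0,0,0],"hand":0},{"xyz":[0,0,-0.3],"twist":[0,0,0],"hand":0},{"xyz":[0,0,0],"twist":[0,0,0],"hand":0},{"xyz":[0,0,0],"twist":[0,0,0],"hand":0}]'
python3 lamp.py m2; python3 - <<'E'
from h import *
# heights from the two wrist views (network points)
E
```

```text
[ 0.4889 -0.2905  0.104 ] [ 0.4909 -0.2904  0.01  ]
t: 20.9
position: [0.4891, -0.2917, 0.1616]
eef_rot: [0.002, 3.141, -0.001]
ft_force: [-0.6, 0.1, 0.8]
opening: 0.094
finger_force: 0.0
[ 0.4891 -0.2917  0.1616] [ 0.1256  0.4019  0.4521  1.8187 -0.2089  0.9675  2.2353]
lamp 0.67 [323.9, 200.9] [ 0.4911 -0.2901  0.03  ]
   box 0.82 [303.1, 191.2, 344.8, 240.3]
   box 0.86 [312.8, 208.2, 335.0, 239.2]
socket 0.81 [320.1, 195.9] [ 0.4933 -0.2938  0.    ]
   box 0.97 [289.1, 161.3, 356.3, 218.7]
```

```bash
python3 - <<'E'
from h import *
mk=lambda x:P("wrist",dict(position=np.array(x),eef_rot=np.array([0,np.pi,0.])))
a,b=mk([.4842,-.291,.2262]),mk([.4891,-.2917,.1616])
print("lamp",tri([(a,np.array([323.9,188.7])),(b,np.array([323.9,200.9]))]))
print("socket",tri([(a,np.array([321.9,187.7])),(b,np.array([320.1,195.9]))]))
print("flange box",tri([(a,np.array([323.9,184.3])),(b,np.array([322.7,190.]))]))
print("tip far",tri([(a,np.array([321.8,221.5])),(b,np.array([323.9,239.7]))]))
E
python3 -m handwheel '[{"xyz":[0.02,0.02,-0.4],"twist":[0,0,0],"hand":0.2},{"xyz":[0,0,-0.5],"twist":[0,0,0],"hand":0.3},{"xyz":[0,0,-0.5],"twist":[0,0,0],"hand":0.35},{"xyz":[0,0,-0.4],"twist":[0,0,0],"hand":0.35},{"xyz":[0,0,-0.15],"twist":[0,0,0],"hand":0.35},{"xyz":[0,0,0],"twist":[0,0,0],"hand":0.35},{"xyz":[0,0,0],"twist":[0,0,0],"hand":0.35}]'
```

```text
lamp (array([ 0.4735, -0.29  ,  0.102 ]), np.float64(0.4259507064218445))
socket (array([ 0.4945, -0.2927, -0.0052]), np.float64(0.7663045696089129))
flange box (array([ 0.5143, -0.29  , -0.1283]), np.float64(0.6286193056227967))
tip far (array([ 0.511 , -0.2906,  0.077 ]), np.float64(0.4386838622168536))
t: 21.95
position: [0.4902, -0.2908, 0.0643]
eef_rot: [0.002, 3.141, -0.001]
ft_force: [-0.6, -0.5, 0.7]
opening: 0.0608
finger_force: 0.0
```

```bash
python3 -m handwheel '[{"xyz":[0,0,-0.04],"twist":[0,0,0],"hand":1},{"xyz":[0,0,0],"twist":[0,0,0],"hand":1},{"xyz":[0,0,0],"twist":[0,0,0],"hand":1},{"xyz":[0,0,0],"twist":[0,0,0],"hand":1},{"xyz":[0,0,0],"twist":[0,0,0],"hand":1},{"xyz":[0,0,0],"twist":[0,0,0],"hand":1}]' 30
python3 -c "
from h import *
s=arm.observe();print(s['position'],s['ft_force'],s['opening'])"
```

```text
t: 22.55
position: [0.49, -0.2906, 0.0616]
eef_rot: [0.002, 3.141, -0.0]
ft_force: [-0.1, 0.2, 4.3]
opening: 0.0297
finger_force: 30.0
[ 0.49   -0.2906  0.0616] [-0.1033  0.1694  4.3362] 0.029727158556236918
```

```bash
python3 -m handwheel '[{"xyz":[0,0,0.2],"twist":[0,0,0],"hand":1},{"xyz":[0,0,0.3],"twist":[0,0,0],"hand":1},{"xyz":[0,0,0.4],"twist":[0,0,0],"hand":1},{"xyz":[0,0,0.5],"twist":[0,0,0],"hand":1},{"xyz":[0,0,0.6],"twist":[0,0,0],"hand":1},{"xyz":[0,0,0.6],"twist":[0,0,0],"hand":1},{"xyz":[0,0,0.6],"twist":[0,0,0],"hand":1},{"xyz":[0,0,0.6],"twist":[0,0,0],"hand":1},{"xyz":[0,0,0],"twist":[0,0,0],"hand":1},{"xyz":[0,0,0],"twist":[0,0,0],"hand":1}]'
cat > tgt.py <<'E'
from h import *
# lamp foot seen from scene and side; aim pose
L=np.array([.683,.0535,.105]);ps=np.radians(21)
z=np.array([-.5*np.cos(ps),-.5*np.sin(ps),.75**.5])
st=arm.observe();M=R.from_rotvec(st["eef_rot"]).as_matrix()
foot=st["position"]+.0316*M[:,2]
F=L+.1*z;T=F+.0316*z
print("TCP",st["position"],"->",T,"units",(T-st["position"])/.05)
ax=np.cross(-M[:,2],z);ang=np.degrees(np.arcsin(np.linalg.norm(ax)));print("turn deg",ax/np.linalg.norm(ax)*ang,"foot",foot,"want",F,"q",st["joint_pos"],"open",st["opening"])
E
python3 tgt.py
```

```text
t: 23.55
position: [0.4899, -0.2905, 0.2526]
eef_rot: [0.001, 3.14, -0.001]
ft_force: [0.8, 0.6, -1.9]
opening: 0.029
finger_force: 30.0
TCP [ 0.4899 -0.2905  0.2526] -> [0.6216 0.0299 0.219 ] units [ 2.6336  6.4084 -0.6727]
turn deg [ 10.7705 -27.9135   0.0299] foot [ 0.4899 -0.2905  0.221 ] want [0.6363 0.0356 0.1916] q [ 0.0915  0.3042  0.4829  1.7245 -0.1536  1.1487  2.1883] open 0.029025833669400047
```

```bash
python3 -m handwheel '[{"xyz":[0.2,0.6,0],"twist":[0.8,-2.3,0],"hand":1},{"xyz":[0.35,0.8,0],"twist":[1.2,-3.2,0],"hand":1},{"xyz":[0.35,0.8,0],"twist":[1.2,-3.2,0],"hand":1},{"xyz":[0.35,0.8,0],"twist":[1.2,-3.2,0],"hand":1},{"xyz":[0.35,0.8,0],"twist":[1.2,-3.2,0],"hand":1},{"xyz":[0.35,0.8,0],"twist":[1.2,-3.2,0],"hand":1},{"xyz":[0.35,0.8,0],"twist":[1.2,-3.2,0],"hand":1},{"xyz":[0.3,0.6,0],"twist":[1.2,-3.2,0],"hand":1},{"xyz":[0.03,0.4,0],"twist":[1.6,-3.2,0],"hand":1},{"xyz":[0,0,0],"twist":[0,0,0],"hand":1}]'
python3 -m handwheel '[{"xyz":[0,0,0],"twist":[0,0,0],"hand":1},{"xyz":[0,0,0],"twist":[0,0,0],"hand":1},{"xyz":[0,0,0],"twist":[0,0,0],"hand":1}]' >/dev/null
python3 tgt.py
```

```text
t: 24.55
position: [0.6197, 0.0319, 0.2498]
eef_rot: [0.001, 2.645, 0.258]
ft_force: [-0.1, -0.1, -2.6]
opening: 0.0293
finger_force: 30.0
TCP [0.6215 0.0286 0.2515] -> [0.6216 0.0299 0.219 ] units [ 0.0009  0.0263 -0.6502]
turn deg [ 0.0389 -0.1056 -0.0009] foot [0.6362 0.0342 0.2241] want [0.6363 0.0356 0.1916] q [-0.2235  0.1458  0.2426  1.9963 -0.4258  0.5515  1.8886] open 0.029593114394577884
```

Orientation and lateral position match the target, so only the descent remains. Then I check with the fixed cameras.

```bash
python3 -m handwheel '[{"xyz":[0,0.03,-0.2],"twist":[0,0,0],"hand":1},{"xyz":[0,0,-0.25],"twist":[0,0,0],"hand":1},{"xyz":[0,0,-0.2],"twist":[0,0,0],"hand":1},{"xyz":[0,0,0],"twist":[0,0,0],"hand":1},{"xyz":[0,0,0],"twist":[0,0,0],"hand":1},{"xyz":[0,0,0],"twist":[0,0,0],"hand":1}]'
python3 tgt.py
python3 - <<'E'
from h import *
L=np.array([.683,.0535,.105]);ps=np.radians(21);z=np.array([-.5*np.cos(ps),-.5*np.sin(ps),.75**.5])
out=[]
for c,s in(("side",(330,100)),("scene",(230,170))):
    im=arm.grab_frame(c);p=P(c)
    for q in("lamp","camera_lens","lamp_glass"):
        print(c,q,[(d["position"],round(d["conf"],2)) for d in arm.tip_of(c,q)])
    print("expect foot",proj(p,L+.1*z),"lens",proj(p,L),"glass base",proj(p,L+.152*z))
    u=proj(p,L+.06*z).astype(int);a,b=max(u[0]-65,0),max(u[1]-65,0)
    out.append(cv2.resize(im[b:b+130,a:a+130],(400,400),interpolation=cv2.INTER_CUBIC));print(a,b)
cv2.imwrite("pics/fin.png",np.hstack(out))
E
```

```text
t: 25.45
position: [0.6216, 0.0309, 0.2192]
eef_rot: [0.004, 2.643, 0.255]
ft_force: [-1.3, 0.5, -0.6]
opening: 0.0294
finger_force: 30.0
TCP [0.6216 0.0309 0.2192] -> [0.6216 0.0299 0.219 ] units [ 0.0002 -0.0201 -0.0053]
turn deg [-0.0059 -0.0683 -0.0173] foot [0.6363 0.0366 0.1918] want [0.6363 0.0356 0.1916] q [-0.2035  0.1868  0.2194  2.0308 -0.4928  0.4835  1.9577] open 0.029415358679385866
side lamp [([367.6, 151.0], 0.55)]
side camera_lens [([280.4, 178.3], 0.73), ([371.6, 167.7], 0.62)]
side lamp_glass []
expect foot [366.2794 151.762 ] lens [372.3128 168.436 ] glass base [362.7856 142.1064]
303 93
scene lamp [([300.0, 219.5], 0.81)]
scene camera_lens [([302.0, 247.3], 0.9)]
scene lamp_glass [([387.4, 224.5], 0.68), ([297.1, 201.3], 0.5)]
expect foot [299.6576 217.0016] lens [306.4665 246.3031] glass base [295.8524 200.6267]
237 164
```

View pics/fin.png

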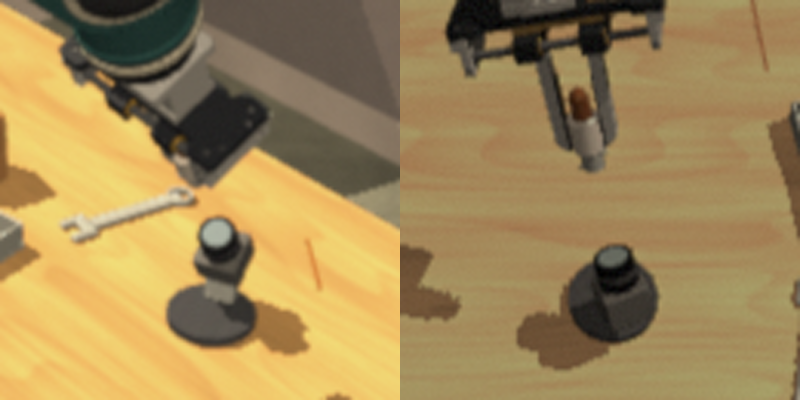

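The picture shows the lamp held clear of the bench with its glass free between the fingers. In the scene view, the lamp axis through glass, foot and lens is collinear, and the foot-to-lens distance of 31 px matches the 30 px expected for 10 cm.

```bash
python3 -c "
from bench import arm
s=arm.observe();print(s['t'],s['finger_force'],s['opening']);print(arm.finish_job())"
```

```text
25.85 29.99983459711075 0.029443398841822056
the job is handed in; nothing more can be done
None
```

The job is handed in at about 26 s: both knobs and the lamp grip are in the small tray, and the lamp is held by its ceramic body with its foot facing the lens about 10 cm away; the handwheel gave no verdict.

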